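Load the deburring nest square into its fence corner

ROBOT

A 6-joint arm with a two-finger parallel gripper is mounted at the origin on the work surface. World frame = base frame: x ahead of the robot, y to its left, z up, the work surface at z = 0. Lengths are in m, angles in rad, forces in N, time in s.
With the tool pointing down it reaches from about 0.4 to 0.925 m from the base axis. Payload 3.4 kg.
Tool frame: the origin (TCP) lies at the very end of the fingers, on their centre line; the grasp point (between the pads) lies 19 mm behind it; z points along the fingers, y is the direction in which the jaws open and shut (so a half turn about z gives the same grasp; the last joint's range is limited). The gripper opens to 85 mm and grips with 20 to 120 N. Pads are 22 mm wide; open, the fingers measure 114 mm over their backs; the gripper's body (76 mm by 85 mm) begins 54 mm behind the grasp point. The pads swing forward as they close: fully open they stand 13 mm farther back than shut.
Start: joints at [1.135, 0.307, 1.506, -0, 1.328, -0.073], TCP at [0.204, 0.538, 0.231] pointing down, gripper open.
Joint ranges: [-3.12, 3.12], [-1.05, 2.28], [0.14, 2.33], [-1.42, 4.57], [0.1, 2.73], [-2.68, 2.68]. Speed limits (rad/s): [2.57, 2.57, 3.14, 3.14, 3.14, 3.14].

INTERFACE

Orientations are given as a unit quaternion [x, y, z, w].
In Python, from cell import status, imaging, ticket gives the robot as it stands. The module is installed in compiled form; this text tells all that it offers.
- The arm moves only by the tool arm_command, never from a script. Its argument "moves" is a list of rows, each an object of numbers: "dx", "dy", "dz": the shift along the tool's x, y, z in m; "rx", "ry", "rz": the turn, a rotation vector about the tool's x, y, z in degrees; "jaw": the finger opening in m, from 0 to 0.0854. A call has 1 to 20 rows; each row is the pose to reach, as a shift and turn from the pose commanded when the call began, along the tool's axes at that moment; what a row does not reach only later rows make up. A row lasts 1/12 s, in which the tool goes at most 41.7 mm and 7.16 degrees, less where a joint would pass 70% of its speed; a pose out of reach is approached as far as the arm can. A call with a gripper value outside its range is refused whole. The fingers move at their own pace and stop on an object; "grip_force" is the grip in N (left out, the last holds). Time passes only in rows, so rows that repeat a pose let the fingers close. It gives the time, the measured TCP pose, the force and the opening at its end, in the units of the state.
- status.sense(): the state, without advancing time (a new reading comes with each control period).
- imaging.camera(name): name is "scene" or "top" or "wrist"; returns (picture, depth): 480x640x3 uint8, red, green, blue; 480x640 float32, m along the optical axis (not along the pixel's ray), 0 where there is no reading.
- imaging.get_calibration(name): a dict with "fx", "fy", "cx", "cy" (pixels), "eye" and "attitude" of the camera in the world. Camera axes: x right, y down, z forward; pixel columns grow to the right and rows downward; lengths in m; the calibration is good to about 2 mm. A picture is of the moment at which its call begins: read the wrist's pose just before it. get_calibration takes no time and is no camera call; for the wrist camera it gives the pose at the moment of the call.
- ticket.sign_off(): hands the job in, once; it reports no verdict.
The state is a dict: "time": time; "joint_positions": joint angles; "qvel": joint speeds; "joint_efforts": joint torques, N m; "eef_pos": TCP position; "eef_rot": TCP orientation; "wrist_force": force on the tool from outside, world axes, zero at the start; "wrist_torque": the same for the moment, N m; "grip_width": opening from 0.0 (shut) to 1.0 (fully open).
Only numpy, scipy, OpenCV 4.12 (cv2) and the standard library are available. Lean on these libraries where they do the work, as an engineer would, in place of code of your own. Each camera call takes 0.05 s, during which the arm holds its last target. There are 200 camera calls.

TASK

The blue cover block was left askew in the fence corner of the deburring nest, where the aluminium manifold block belongs. Load both blocks in one row, flat on the nest plate and tight along the long red fence: the manifold pushed fully home into the corner, its long side flush with the long fence and its end flush with the short fence, and the cover behind it, its long side flush with the long fence and its end butted against the manifold's free end, with no gaps and nothing crooked. Leave the other things on the bench and on the nest where they are.

Things in the scene. Friction and masses are not known exactly. Their poses are not given: they have to be found in the camera images.
- nest: deburring nest fixed to the bench: dark steel plate 170 (x) x 300 (y) x 10 mm; origin at the centre of its underside, so its top is at z = 10 mm. Two red fences, 14 mm thick and 12 mm high above the plate: the long one near the far (+x) side, inner face at x = +45 mm, the short one near the left (+y) end, inner face at y = +115 mm
- corner (a point): the inner corner, where the inner faces of both fences meet the plate's top; axes as the nest's, z up: the long fence runs from here 241 mm along -y, the short one 104 mm along -x
- clamp_long (a point): top of the open toggle clamp (22 mm in x, 30 mm in y, red lever tip) that stands 50 mm above the plate behind the long fence
- clamp_short (a point): top of the open toggle clamp (30 mm in x, 22 mm in y, red lever tip) that stands 50 mm above the plate behind the short fence
- manifold: bare aluminium manifold block with three round bores on top, 100 (x) x 50 (y) x 40 (z) mm, about 0.54 kg; origin at the centre of its underside; either end may face the short fence
- cover: blue cover block with a round steel boss mark on top, 70 (x) x 50 (y) x 36 (z) mm, about 0.34 kg; origin at the centre of its underside; at the start it lies askew on the nest plate, in the fence corner; either end may face the manifold
- veeblock: dark steel vee block, 70 x 50 x 40 mm with a groove along its top. A bystander: leave it alone. Origin at the centre of its underside
- collar: small aluminium ring, 36 mm outside, 20 mm bore, 14 mm high, standing on the nest plate near its front right corner. A bystander: leave it alone. Origin at the centre of its underside
- deburrer: red-handled hand deburring tool lying on the bench. A bystander: leave it alone. Origin near its middle, x along it
- wrench: steel open spanner lying between robot and nest. A bystander: leave it alone. Origin near its middle, x along it
- brush: small brush lying on the left of the bench. A bystander: leave it alone. Origin near its middle, x along it
- jar: amber jar, 60 mm across, 75 mm high, standing behind on the left. A bystander: leave it alone. Origin at the centre of its underside
- cup: open steel cup, 68 mm across, 50 mm high, standing on the right. A bystander: leave it alone. Origin at the centre of its underside

How it is judged:
At the end, for the whole second after the job is handed in: Both blocks rest flat on the nest plate, square to the fences within 0.02 rad, long sides within 2.5 mm of the long fence; the manifold's end is within 2.5 mm of the short fence, the cover's end within 2.5 mm of the manifold's free end; bystanders moved less than 20 mm (x of manifold in the frame of corner between -0.0275 and -0.023 m and y of manifold in the frame of corner between -0.0525 and -0.048 m and x of cover in the frame of corner between -0.0275 and -0.023 m and y of cover in the frame of corner between -0.14 and -0.13 m and horizontal distance between cover and manifold below 0.0875 m and angle between the x axis of each of manifold, cover and the y axis of corner, either way round below 0.02 rad and angle between each of manifold, cover's own z axis and vertical below 0.03 rad and z of manifold in the frame of corner between -0.003 and 0.003 m and linear speed of each of manifold, cover below 0.01 m/s and z of cover in the frame of corner between -0.003 and 0.003 m); the robot touches nothing.
It fails at once if a bystander is moved more than 20 mm (distance of any of veeblock, collar, deburrer, wrench, brush, jar, cup from where it was at the start of the episode above 0.02 m).
It also fails if it takes over 72 s, if anything falls off the work surface, if the arm or the gripper's body presses on something with over 40 N, if the wrist force passes 120 N, or if a joint passes its speed limit or range.

## Working session

There is one attempt and no reset: what is moved stays moved. The work goes in short steps, Python scripts to look and compute and a tool call to move; the robot and the scene stay as the last step left them, time stands still between calls to the robot, and variables do not carry over. Pictures are saved under pics/ and viewed, about 8 in all and at most 12, crops included, and the job is handed in when it is done.

Besides the shell and the picture viewer there is one more tool, called by a JSON object that holds its "op" and its "data". arm_command: Moves the arm, as the interface text tells. Its arguments: {"type":"object","properties":{"moves":{"type":"array"},"grip_force":{"type":"number"}},"required":["moves"]}

```bash
mkdir -p pics
cat > h.py <<'E'
import numpy as np, cv2
from scipy.spatial.transform import Rotation as R
from cell import status, imaging, ticket
def shot(name, fn=None):
    c=imaging.get_calibration(name); p,d=imaging.camera(name)
    if fn: cv2.imwrite('pics/'+fn+'.png',p[:,:,::-1]); np.savez('pics/'+fn+'.npz',p=p,d=d)
    return p,d,c
def rot(c):
    a=np.array(c['attitude'],float)
    return a if a.shape==(3,3) else R.from_quat(a).as_matrix()
def ray(c,u,z):
    u=np.atleast_2d(u).astype(float)
    v=np.c_[(u[:,0]-c['cx'])/c['fx'],(u[:,1]-c['cy'])/c['fy'],np.ones(len(u))]@rot(c).T
    e=np.array(c['eye']); return e+v*((z-e[2])/v[:,2])[:,None]
def cloud(c,d):
    v,u=np.mgrid[:480,:640]
    P=np.stack([(u-c['cx'])/c['fx']*d,(v-c['cy'])/c['fy']*d,d],-1)
    return P@rot(c).T+np.array(c['eye'])
E
python3 - <<'E'
from h import *
for n in('top','scene'):
    p,d,c=shot(n,n+'0'); print(n,c)
print(status.sense())
E
```

```text
top {'fx': 435.51199120141024, 'fy': 435.51199120141024, 'cx': 324.73219943942195, 'cy': 242.21404118426966, 'eye': array([0.32185408, 0.00943533, 1.12386287]), 'attitude': array([-0.66954046,  0.73416908, -0.08348897,  0.07576896])}
scene {'fx': 469.5756208136402, 'fy': 469.5756208136402, 'cx': 317.8309892139989, 'cy': 238.84182789539813, 'eye': array([1.31087106, 0.96520262, 0.99054182]), 'attitude': array([ 0.27086785,  0.85292942, -0.42119469, -0.14743493])}
{'time': 0.1, 'joint_positions': array([ 1.13451729e+00,  3.07482369e-01,  1.50758452e+00,  7.44132456e-06,
        1.32838174e+00, -7.34663541e-02]), 'qvel': array([-0.0002934 , -0.00178205, -0.00408475,  0.00105669,  0.00290553,
       -0.0004272 ]), 'joint_efforts': array([ 8.00535327e-04, -4.58525527e+01, -2.52611464e+01,  1.40891880e-04,
        5.57370760e-03,  2.65883341e-05]), 'eef_pos': array([0.20380009, 0.53698296, 0.23046645]), 'eef_rot': array([ 1.80413822e-01,  9.83590358e-01, -8.97101102e-04, -2.37461257e-04]), 'wrist_force': array([-0.16271497,  0.79608515, -0.44721257]), 'wrist_torque': array([-0.01903012,  0.00661411,  0.01148937]), 'grip_width': 1.0036524086199143}
```

View pics/top0.png

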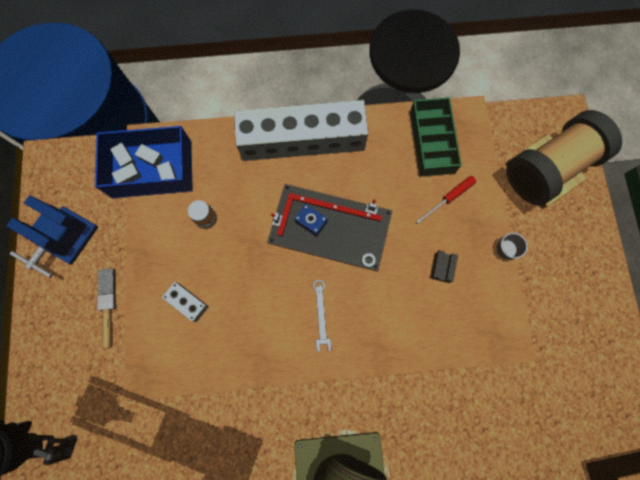

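View pics/scene0.png

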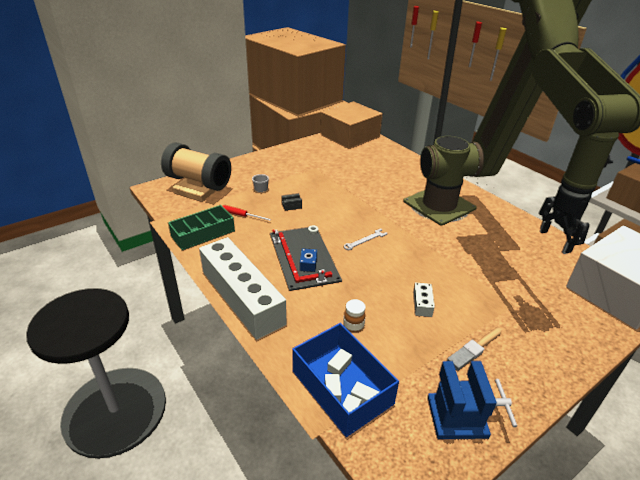

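The top view shows the nest plate at about (330,228) and the red fence corner at (291,197). The cover is askew at (311,220), the manifold is at (185,301), and the collar is at (369,260). I'll measure these coarsely.

Run:
```python
from h import *
c=imaging.get_calibration('top'); f=np.load('pics/top0.npz'); p=f['p'].astype(int);d=f['d'];W=cloud(c,d)
r,g,b=p[...,0],p[...,1],p[...,2]
def box(m,x0,x1,y0,y1,z,name):
    k=np.zeros(m.shape,np.uint8);k[y0:y1,x0:x1]=m[y0:y1,x0:x1]
    cs,_=cv2.findContours(k,cv2.RETR_EXTERNAL,cv2.CHAIN_APPROX_NONE);q=max(cs,key=cv2.contourArea)[:,0]
    P=ray(c,q,z)[:,:2];rc=cv2.minAreaRect((P*1000).astype(np.float32));print(name,rc,'\n',cv2.boxPoints(rc).round(0).tolist())
    print(' medz',np.median(W[...,2][k>0]))
hsv=cv2.cvtColor(f['p'],cv2.COLOR_RGB2HSV)
box((b>r+25)&(b>g+10),285,345,195,245,.046,'cover')
z=W[...,2]
box((z>.03)&(z<.06),155,215,275,330,.04,'manifold')
box((hsv[...,1]<90)&(hsv[...,2]<110)|((r>120)&(g<50)),255,400,175,280,.01,'plate')
box((r>110)&(g<60)&(b<60),265,395,185,245,.022,'fence')
```

```text
cover ((634.7333984375, 16.750316619873047), (71.52991485595703, 51.2320671081543), 49.985313415527344) 
 [[592.0, 6.0], [631.0, -27.0], [677.0, 28.0], [638.0, 61.0]]
 medz 0.045051475333563795
manifold ((452.09503173828125, 348.11376953125), (103.0088119506836, 50.618927001953125), 48.40907287597656) 
 [[399.0, 326.0], [437.0, 293.0], [505.0, 370.0], [467.0, 403.0]]
 medz 0.039259255006153015
plate ((618.9322509765625, -32.2327880859375), (297.4829406738281, 168.2535400390625), 70.00973510742188) 
 [[489.0, -143.0], [647.0, -201.0], [749.0, 79.0], [591.0, 136.0]]
 medz 0.009657544875814272
fence ((657.50244140625, 71.20964050292969), (37.4573860168457, 117.81086730957031), 69.82247161865234) 
 [[596.0, 74.0], [706.0, 33.0], [719.0, 68.0], [609.0, 109.0]]
 medz 0.02106184095122199
```

```bash
cat >> h.py <<'E'
def plan(xyz,ydeg):
    """shift/turn in tool axes to TCP xyz with tool z down, tool y at world angle ydeg (mod 180)"""
    s=status.sense(); Rc=R.from_quat(s['eef_rot']); best=None
    a=np.radians(ydeg)
    y=np.array([np.cos(a),np.sin(a),0]);z=np.array([0,0,-1.]);x=np.cross(y,z)
    rv=np.degrees((Rc.inv()*R.from_matrix(np.c_[x,y,z])).as_rotvec())
    d=Rc.inv().apply(np.array(xyz)-s['eef_pos'])
    print('t',s['time'],'pos',s['eef_pos'].round(4),'yaw_y',np.degrees(np.arctan2(*Rc.as_matrix()[[1,0],1])).round(2))
    print('d mm',(d*1000).round(1),'rv',rv.round(2),'rows',max(np.linalg.norm(d)/.0417,np.linalg.norm(rv)/7.16).round(1))
E
python3 - <<'E'
from h import *
plan([.635,.017,.2],-40)
print(imaging.get_calibration('wrist'))
E
```

```text
t 0.1 pos [0.2038 0.537  0.2305] yaw_y 69.21
d mm [-587.7 -333.    31. ] rv [-8.0000e-02  1.0000e-01  1.0921e+02] rows 16.2
{'fx': 342.51172051466654, 'fy': 342.51172051466654, 'cx': 319.4595099559805, 'cy': 236.69296705076678, 'eye': array([0.14032525, 0.56205662, 0.37357589]), 'attitude': array([0.81511805, 0.56294598, 0.07696311, 0.11292063])}
```

{"op": "arm_command", "data": {"moves": [{"dx": -0.5877,"dy": -0.333,"dz": 0.03,"rz": 109.2},{"dx": -0.5877,"dy": -0.333,"dz": 0.03,"rz": 109.2},{"dx": -0.5877,"dy": -0.333,"dz": 0.03,"rz": 109.2},{"dx": -0.5877,"dy": -0.333,"dz": 0.03,"rz": 109.2},{"dx": -0.5877,"dy": -0.333,"dz": 0.03,"rz": 109.2},{"dx": -0.5877,"dy": -0.333,"dz": 0.03,"rz": 109.2},{"dx": -0.5877,"dy": -0.333,"dz": 0.03,"rz": 109.2},{"dx": -0.5877,"dy": -0.333,"dz": 0.03,"rz": 109.2},{"dx": -0.5877,"dy": -0.333,"dz": 0.03,"rz": 109.2},{"dx": -0.5877,"dy": -0.333,"dz": 0.03,"rz": 109.2},{"dx": -0.5877,"dy": -0.333,"dz": 0.03,"rz": 109.2},{"dx": -0.5877,"dy": -0.333,"dz": 0.03,"rz": 109.2},{"dx": -0.5877,"dy": -0.333,"dz": 0.03,"rz": 109.2},{"dx": -0.5877,"dy": -0.333,"dz": 0.03,"rz": 109.2},{"dx": -0.5877,"dy": -0.333,"dz": 0.03,"rz": 109.2},{"dx": -0.5877,"dy": -0.333,"dz": 0.03,"rz": 109.2},{"dx": -0.5877,"dy": -0.333,"dz": 0.03,"rz": 109.2},{"dx": -0.5877,"dy": -0.333,"dz": 0.03,"rz": 109.2},{"dx": -0.5877,"dy": -0.333,"dz": 0.03,"rz": 109.2}]}}

```text
validation failed for argument at $.mo...
```

Run:
```python
from h import *
p,d,c=shot('wrist','w1'); print(c)
import pickle; pickle.dump(c,open('pics/w1.pkl','wb'))
plan([.635,.017,.2],-40)
```

```text
{'fx': 342.51172051466654, 'fy': 342.51172051466654, 'cx': 319.4595099559805, 'cy': 236.69296705076678, 'eye': array([0.14032525, 0.56205662, 0.37357589]), 'attitude': array([0.81511805, 0.56294598, 0.07696311, 0.11292063])}
t 0.15 pos [0.2039 0.537  0.2306] yaw_y 69.21
d mm [-587.6 -333.1   31.1] rv [-7.0000e-02  8.0000e-02  1.0921e+02] rows 16.2
```

View pics/w1.png

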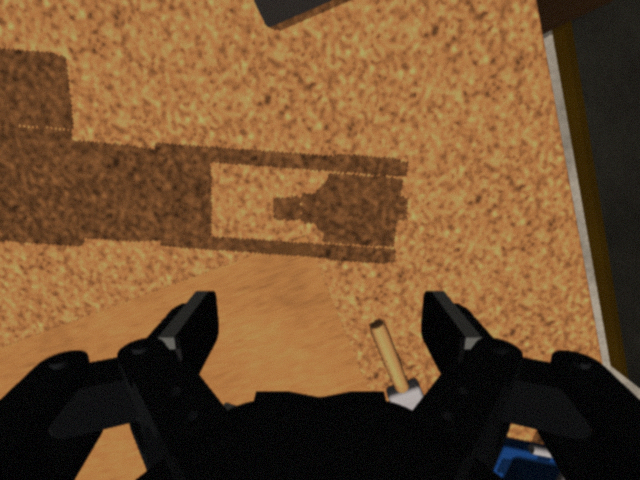

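The wrist camera looks ahead along tool +x, with the fingers at the bottom of the picture. The move call was rejected by validation, so I'll try one with all the keys given.

{"op": "arm_command", "data": {"moves": [{"dx": -0.04,"dy": -0.02,"dz": 0.0,"rx": 0,"ry": 0,"rz": 7,"jaw": 0.085}], "grip_force": 40}}

```text
time: 0.23
eef_pos: [0.2291, 0.5113, 0.2309]
eef_rot: [0.238, 0.971, 0.002, -0.002]
wrist_force: [2.3, 0.4, -0.0]
grip_width: 0.993
```

Run:
```python
from h import *
plan([.635,.017,.15],-40)
```

```text
t 0.2333 pos [0.2291 0.5113 0.2309] yaw_y 62.48
d mm [-588.7 -251.    77.8] rv [ -0.11  -0.3  102.48] rows 15.5
```

{"op": "arm_command", "data": {"moves": [{"dx": -0.589,"dy": -0.251,"dz": 0.078,"rz": 102.5},{"dx": -0.589,"dy": -0.251,"dz": 0.078,"rz": 102.5},{"dx": -0.589,"dy": -0.251,"dz": 0.078,"rz": 102.5},{"dx": -0.589,"dy": -0.251,"dz": 0.078,"rz": 102.5},{"dx": -0.589,"dy": -0.251,"dz": 0.078,"rz": 102.5},{"dx": -0.589,"dy": -0.251,"dz": 0.078,"rz": 102.5},{"dx": -0.589,"dy": -0.251,"dz": 0.078,"rz": 102.5},{"dx": -0.589,"dy": -0.251,"dz": 0.078,"rz": 102.5},{"dx": -0.589,"dy": -0.251,"dz": 0.078,"rz": 102.5},{"dx": -0.589,"dy": -0.251,"dz": 0.078,"rz": 102.5},{"dx": -0.589,"dy": -0.251,"dz": 0.078,"rz": 102.5},{"dx": -0.589,"dy": -0.251,"dz": 0.078,"rz": 102.5},{"dx": -0.589,"dy": -0.251,"dz": 0.078,"rz": 102.5},{"dx": -0.589,"dy": -0.251,"dz": 0.078,"rz": 102.5},{"dx": -0.589,"dy": -0.251,"dz": 0.078,"rz": 102.5},{"dx": -0.589,"dy": -0.251,"dz": 0.078,"rz": 102.5},{"dx": -0.589,"dy": -0.251,"dz": 0.078,"rz": 102.5}], "grip_force": 40}}

```text
validation failed for argument at $.mo...
```

{"op": "arm_command", "data": {"moves": [{"dx": -0.04,"dy": -0.017,"dz": 0.005,"rx": 0,"ry": 0,"rz": 7,"jaw": 0.085},{"dx": -0.08,"dy": -0.034,"dz": 0.01,"rx": 0,"ry": 0,"rz": 14,"jaw": 0.085},{"dx": -0.589,"dy": -0.251,"dz": 0.078,"rx": 0,"ry": 0,"rz": 102.5,"jaw": 0.085},{"dx": -0.589,"dy": -0.251,"dz": 0.078,"rx": 0,"ry": 0,"rz": 102.5,"jaw": 0.085},{"dx": -0.589,"dy": -0.251,"dz": 0.078,"rx": 0,"ry": 0,"rz": 102.5,"jaw": 0.085},{"dx": -0.589,"dy": -0.251,"dz": 0.078,"rx": 0,"ry": 0,"rz": 102.5,"jaw": 0.085},{"dx": -0.589,"dy": -0.251,"dz": 0.078,"rx": 0,"ry": 0,"rz": 102.5,"jaw": 0.085},{"dx": -0.589,"dy": -0.251,"dz": 0.078,"rx": 0,"ry": 0,"rz": 102.5,"jaw": 0.085},{"dx": -0.589,"dy": -0.251,"dz": 0.078,"rx": 0,"ry": 0,"rz": 102.5,"jaw": 0.085},{"dx": -0.589,"dy": -0.251,"dz": 0.078,"rx": 0,"ry": 0,"rz": 102.5,"jaw": 0.085},{"dx": -0.589,"dy": -0.251,"dz": 0.078,"rx": 0,"ry": 0,"rz": 102.5,"jaw": 0.085},{"dx": -0.589,"dy": -0.251,"dz": 0.078,"rx": 0,"ry": 0,"rz": 102.5,"jaw": 0.085},{"dx": -0.589,"dy": -0.251,"dz": 0.078,"rx": 0,"ry": 0,"rz": 102.5,"jaw": 0.085},{"dx": -0.589,"dy": -0.251,"dz": 0.078,"rx": 0,"ry": 0,"rz": 102.5,"jaw": 0.085},{"dx": -0.589,"dy": -0.251,"dz": 0.078,"rx": 0,"ry": 0,"rz": 102.5,"jaw": 0.085},{"dx": -0.589,"dy": -0.251,"dz": 0.078,"rx": 0,"ry": 0,"rz": 102.5,"jaw": 0.085},{"dx": -0.589,"dy": -0.251,"dz": 0.078,"rx": 0,"ry": 0,"rz": 102.5,"jaw": 0.085},{"dx": -0.589,"dy": -0.251,"dz": 0.078,"rx": 0,"ry": 0,"rz": 102.5,"jaw": 0.085},{"dx": -0.589,"dy": -0.251,"dz": 0.078,"rx": 0,"ry": 0,"rz": 102.5,"jaw": 0.085}], "grip_force": 40}}

```text
time: 1.82
eef_pos: [0.6353, 0.011, 0.1528]
eef_rot: [0.907, 0.421, -0.001, -0.001]
wrist_force: [-0.4, -0.0, -0.2]
grip_width: 0.998
```

Run:
```python
from h import *
plan([.6263,.0239,.014],-40)
```

```text
t 1.8167 pos [0.6353 0.011  0.1528] yaw_y -40.27
d mm [  4.2 -14.9 138.9] rv [-0.12  0.04 -0.27] rows 3.4
```

{"op": "arm_command", "data": {"moves": [{"dx": 0,"dy": -0.011,"dz": 0.04,"rx": 0,"ry": 0,"rz": 0,"jaw": 0.085},{"dx": 0,"dy": -0.011,"dz": 0.08,"rx": 0,"ry": 0,"rz": 0,"jaw": 0.085},{"dx": 0,"dy": -0.011,"dz": 0.08,"rx": 0,"ry": 0,"rz": 0,"jaw": 0.085},{"dx": 0,"dy": -0.011,"dz": 0.08,"rx": 0,"ry": 0,"rz": 0,"jaw": 0.085}], "grip_force": 40}}

```text
time: 2.15
eef_pos: [0.6248, 0.019, 0.0718]
eef_rot: [0.907, 0.421, -0.003, -0.002]
wrist_force: [0.7, -0.0, 1.9]
grip_width: 0.994
```

Run:
```python
from h import *
plan([.6263,.0239,.014],-40)
```

```text
t 2.15 pos [0.6248 0.019  0.0718] yaw_y -40.16
d mm [ 4.9 -1.8 57.8] rv [-0.29  0.22 -0.16] rows 1.4
```

{"op": "arm_command", "data": {"moves": [{"dx": 0.005,"dy": -0.001,"dz": 0.03,"rx": 0,"ry": 0,"rz": 0,"jaw": 0.085},{"dx": 0.005,"dy": -0.001,"dz": 0.058,"rx": 0,"ry": 0,"rz": 0,"jaw": 0.085},{"dx": 0.005,"dy": -0.001,"dz": 0.058,"rx": 0,"ry": 0,"rz": 0,"jaw": 0.085},{"dx": 0.005,"dy": -0.001,"dz": 0.058,"rx": 0,"ry": 0,"rz": 0,"jaw": 0.07},{"dx": 0.005,"dy": -0.001,"dz": 0.058,"rx": 0,"ry": 0,"rz": 0,"jaw": 0.06},{"dx": 0.005,"dy": -0.001,"dz": 0.058,"rx": 0,"ry": 0,"rz": 0,"jaw": 0.05},{"dx": 0.005,"dy": -0.001,"dz": 0.058,"rx": 0,"ry": 0,"rz": 0,"jaw": 0.04},{"dx": 0.005,"dy": -0.001,"dz": 0.058,"rx": 0,"ry": 0,"rz": 0,"jaw": 0.04},{"dx": 0.005,"dy": -0.001,"dz": 0.058,"rx": 0,"ry": 0,"rz": 0,"jaw": 0.04},{"dx": 0.005,"dy": -0.001,"dz": 0.058,"rx": 0,"ry": 0,"rz": 0,"jaw": 0.04}], "grip_force": 50}}

```text
time: 2.98
eef_pos: [0.6346, 0.0212, 0.0193]
eef_rot: [0.907, 0.42, 0.004, 0.002]
wrist_force: [2.4, -0.8, 4.7]
grip_width: 0.577
```

Run:
```python
from h import *
plan([.6263,.0239,.05],-40)
c=imaging.get_calibration('top'); f=np.load('pics/top0.npz'); z=cloud(c,f['d'])
# clamp_long and collar positions
for u in [(374,208),(277,219)]: print(ray(c,u,.06))
print(ray(c,(369,259),.024))
```

```text
t 2.9833 pos [0.6346 0.0212 0.0193] yaw_y -40.28
d mm [ -3.2  -7.9 -30.8] rv [ 0.43 -0.3  -0.28] rows 0.8
[[ 0.64303261 -0.14710838  0.06      ]]
[[0.63664849 0.10141907 0.06      ]]
[[ 0.51908418 -0.12357288  0.024     ]]
```

{"op": "arm_command", "data": {"moves": [{"dx": 0,"dy": 0,"dz": -0.02,"rx": 0,"ry": 0,"rz": 0,"jaw": 0.04},{"dx": 0,"dy": 0,"dz": -0.05,"rx": 0,"ry": 0,"rz": 0,"jaw": 0.04},{"dx": 0,"dy": 0,"dz": -0.05,"rx": 0,"ry": 0,"rz": 0,"jaw": 0.04},{"dx": 0,"dy": 0,"dz": -0.05,"rx": 0,"ry": 0,"rz": 0,"jaw": 0.04}], "grip_force": 50}}

```text
time: 3.32
eef_pos: [0.6324, 0.0219, 0.0681]
eef_rot: [0.907, 0.42, 0.003, 0.001]
wrist_force: [-0.2, 0.4, -4.5]
grip_width: 0.576
```

Run:
```python
from h import *
plan([.608,-.062,.065],-20)
print(status.sense()['grip_width'])
```

```text
t 3.3167 pos [0.6324 0.0219 0.0681] yaw_y -40.3
d mm [-79.7  35.6   2.9] rv [  0.28  -0.17 -20.3 ] rows 2.8
0.5758477136120284
```

{"op": "arm_command", "data": {"moves": [{"dx": -0.03,"dy": 0.012,"dz": 0,"rx": 0,"ry": 0,"rz": -7,"jaw": 0.04},{"dx": -0.06,"dy": 0.025,"dz": 0,"rx": 0,"ry": 0,"rz": -14,"jaw": 0.04},{"dx": -0.08,"dy": 0.036,"dz": 0.0,"rx": 0,"ry": 0,"rz": -20.3,"jaw": 0.04},{"dx": -0.08,"dy": 0.036,"dz": 0.0,"rx": 0,"ry": 0,"rz": -20.3,"jaw": 0.04},{"dx": -0.08,"dy": 0.036,"dz": 0.0,"rx": 0,"ry": 0,"rz": -20.3,"jaw": 0.04},{"dx": -0.08,"dy": 0.036,"dz": 0.0,"rx": 0,"ry": 0,"rz": -20.3,"jaw": 0.04}], "grip_force": 50}}

```text
time: 3.82
eef_pos: [0.6055, -0.0621, 0.0644]
eef_rot: [0.82, 0.573, -0.0, -0.001]
wrist_force: [0.7, 0.4, -4.6]
grip_width: 0.575
```

Run:
```python
from h import *
plan([.608,-.062,.0205],-20)
```

```text
t 3.8167 pos [ 0.6055 -0.0621  0.0644] yaw_y -20.11
d mm [ 0.9  2.4 43.9] rv [-0.11 -0.02 -0.11] rows 1.1
```

{"op": "arm_command", "data": {"moves": [{"dx": 0,"dy": 0.002,"dz": 0.025,"rx": 0,"ry": 0,"rz": 0,"jaw": 0.04},{"dx": 0,"dy": 0.002,"dz": 0.04,"rx": 0,"ry": 0,"rz": 0,"jaw": 0.04},{"dx": 0,"dy": 0.002,"dz": 0.045,"rx": 0,"ry": 0,"rz": 0,"jaw": 0.04},{"dx": 0,"dy": 0.002,"dz": 0.045,"rx": 0,"ry": 0,"rz": 0,"jaw": 0.04},{"dx": 0,"dy": 0.002,"dz": 0.045,"rx": 0,"ry": 0,"rz": 0,"jaw": 0.062},{"dx": 0,"dy": 0.002,"dz": 0.045,"rx": 0,"ry": 0,"rz": 0,"jaw": 0.062},{"dx": 0,"dy": 0.002,"dz": 0.045,"rx": 0,"ry": 0,"rz": 0,"jaw": 0.062},{"dx": 0,"dy": 0.002,"dz": 0.02,"rx": 0,"ry": 0,"rz": 0,"jaw": 0.062},{"dx": 0,"dy": 0.002,"dz": -0.02,"rx": 0,"ry": 0,"rz": 0,"jaw": 0.062},{"dx": 0,"dy": 0.002,"dz": -0.055,"rx": 0,"ry": 0,"rz": 0,"jaw": 0.085},{"dx": 0,"dy": 0.002,"dz": -0.055,"rx": 0,"ry": 0,"rz": 0,"jaw": 0.085}], "grip_force": 50}}

```text
time: 4.73
eef_pos: [0.6137, -0.0638, 0.1283]
eef_rot: [0.819, 0.574, 0.005, 0.005]
wrist_force: [2.1, 0.2, -0.2]
grip_width: 0.975
```

Run:
```python
from h import *
plan([.452,.348,.12],-41.6)
```

```text
t 4.7333 pos [ 0.6137 -0.0638  0.1283] yaw_y -19.98
d mm [ 331.8 -292.8    5. ] rv [ 0.8  -0.31 21.62] rows 10.6
```

{"op": "arm_command", "data": {"moves": [{"dx": 0.03,"dy": -0.027,"dz": 0,"rx": 0,"ry": 0,"rz": 2,"jaw": 0.085},{"dx": 0.332,"dy": -0.293,"dz": 0.005,"rx": 0,"ry": 0,"rz": 21.6,"jaw": 0.085},{"dx": 0.332,"dy": -0.293,"dz": 0.005,"rx": 0,"ry": 0,"rz": 21.6,"jaw": 0.085},{"dx": 0.332,"dy": -0.293,"dz": 0.005,"rx": 0,"ry": 0,"rz": 21.6,"jaw": 0.085},{"dx": 0.332,"dy": -0.293,"dz": 0.005,"rx": 0,"ry": 0,"rz": 21.6,"jaw": 0.085},{"dx": 0.332,"dy": -0.293,"dz": 0.005,"rx": 0,"ry": 0,"rz": 21.6,"jaw": 0.085},{"dx": 0.332,"dy": -0.293,"dz": 0.005,"rx": 0,"ry": 0,"rz": 21.6,"jaw": 0.085},{"dx": 0.332,"dy": -0.293,"dz": 0.005,"rx": 0,"ry": 0,"rz": 21.6,"jaw": 0.085},{"dx": 0.332,"dy": -0.293,"dz": 0.005,"rx": 0,"ry": 0,"rz": 21.6,"jaw": 0.085},{"dx": 0.332,"dy": -0.293,"dz": 0.005,"rx": 0,"ry": 0,"rz": 21.6,"jaw": 0.085},{"dx": 0.332,"dy": -0.293,"dz": 0.005,"rx": 0,"ry": 0,"rz": 21.6,"jaw": 0.085},{"dx": 0.332,"dy": -0.293,"dz": 0.005,"rx": 0,"ry": 0,"rz": 21.6,"jaw": 0.085},{"dx": 0.332,"dy": -0.293,"dz": 0.005,"rx": 0,"ry": 0,"rz": 21.6,"jaw": 0.085},{"dx": 0.332,"dy": -0.293,"dz": 0.005,"rx": 0,"ry": 0,"rz": 21.6,"jaw": 0.085},{"dx": 0.332,"dy": -0.293,"dz": 0.005,"rx": 0,"ry": 0,"rz": 21.6,"jaw": 0.085}], "grip_force": 50}}

```text
time: 5.98
eef_pos: [0.4466, 0.348, 0.1154]
eef_rot: [0.912, 0.41, 0.0, 0.0]
wrist_force: [0.7, -0.2, -1.4]
grip_width: 0.997
```

Run:
```python
from h import *
plan([.452,.348,.012],-41.6)
# top view: cover and nest, arm away
p,d,c=shot('top','top1'); hsv=cv2.cvtColor(p,cv2.COLOR_RGB2HSV); r,g,b=[p[...,i].astype(int) for i in range(3)]
k=((b>r+25)&(b>g+10)).astype(np.uint8); k[:190]=0;k[270:]=0;k[:,:280]=0;k[:,380:]=0
cs,_=cv2.findContours(k,cv2.RETR_EXTERNAL,cv2.CHAIN_APPROX_NONE);q=max(cs,key=cv2.contourArea)[:,0]
print(cv2.minAreaRect((ray(c,q,.046)[:,:2]*1000).astype(np.float32)))
```

```text
t 5.9833 pos [0.4466 0.348  0.1154] yaw_y -41.64
d mm [  3.6   4.  103.4] rv [ 0.03  0.01 -0.04] rows 2.5
((605.6221923828125, -63.09790802001953), (71.26563262939453, 52.117767333984375), 70.24878692626953)
```

View pics/top1.png

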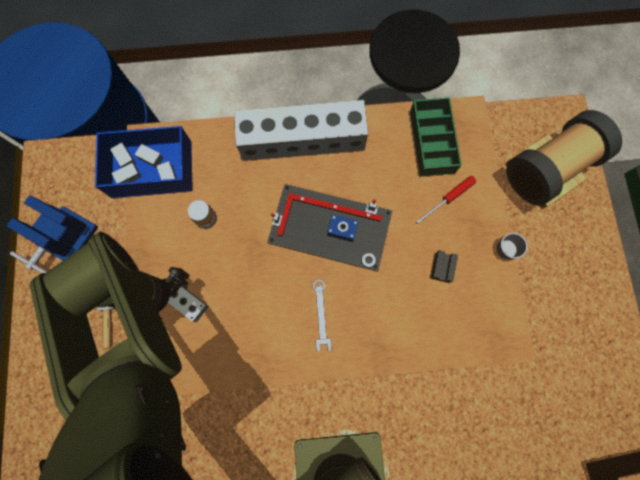

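The top view shows the cover parked straight at about (342,227), with the arm over the manifold. I'll grasp the manifold next.

{"op": "arm_command", "data": {"moves": [{"dx": 0.004,"dy": 0.004,"dz": 0.04,"rx": 0,"ry": 0,"rz": 0,"jaw": 0.085},{"dx": 0.004,"dy": 0.004,"dz": 0.075,"rx": 0,"ry": 0,"rz": 0,"jaw": 0.085},{"dx": 0.004,"dy": 0.004,"dz": 0.1,"rx": 0,"ry": 0,"rz": 0,"jaw": 0.085},{"dx": 0.004,"dy": 0.004,"dz": 0.103,"rx": 0,"ry": 0,"rz": 0,"jaw": 0.085},{"dx": 0.004,"dy": 0.004,"dz": 0.103,"rx": 0,"ry": 0,"rz": 0,"jaw": 0.085},{"dx": 0.004,"dy": 0.004,"dz": 0.103,"rx": 0,"ry": 0,"rz": 0,"jaw": 0.07},{"dx": 0.004,"dy": 0.004,"dz": 0.103,"rx": 0,"ry": 0,"rz": 0,"jaw": 0.06},{"dx": 0.004,"dy": 0.004,"dz": 0.103,"rx": 0,"ry": 0,"rz": 0,"jaw": 0.05},{"dx": 0.004,"dy": 0.004,"dz": 0.103,"rx": 0,"ry": 0,"rz": 0,"jaw": 0.04},{"dx": 0.004,"dy": 0.004,"dz": 0.103,"rx": 0,"ry": 0,"rz": 0,"jaw": 0.04},{"dx": 0.004,"dy": 0.004,"dz": 0.103,"rx": 0,"ry": 0,"rz": 0,"jaw": 0.04},{"dx": 0.004,"dy": 0.004,"dz": 0.103,"rx": 0,"ry": 0,"rz": 0,"jaw": 0.04}], "grip_force": 70}}

```text
time: 7.03
eef_pos: [0.4537, 0.3501, 0.0147]
eef_rot: [0.912, 0.41, 0.002, -0.0]
wrist_force: [1.0, -2.3, 5.9]
grip_width: 0.575
```

{"op": "arm_command", "data": {"moves": [{"dx": 0,"dy": 0,"dz": -0.03,"rx": 0,"ry": 0,"rz": 0,"jaw": 0.04},{"dx": 0,"dy": 0,"dz": -0.065,"rx": 0,"ry": 0,"rz": 0,"jaw": 0.04},{"dx": 0,"dy": 0,"dz": -0.1,"rx": 0,"ry": 0,"rz": 0,"jaw": 0.04},{"dx": 0,"dy": 0,"dz": -0.1,"rx": 0,"ry": 0,"rz": 0,"jaw": 0.04},{"dx": 0,"dy": 0,"dz": -0.1,"rx": 0,"ry": 0,"rz": 0,"jaw": 0.04}], "grip_force": 70}}

```text
time: 7.45
eef_pos: [0.4534, 0.3505, 0.1152]
eef_rot: [0.912, 0.41, 0.003, -0.001]
wrist_force: [-1.0, 0.1, -5.0]
grip_width: 0.571
```

Run:
```python
from h import *
plan([.6388,.0251,.10],-20)
```

```text
t 7.45 pos [0.4534 0.3505 0.1152] yaw_y -41.57
d mm [-120.5  354.6   15. ] rv [  0.16  -0.34 -21.57] rows 9.0
```

{"op": "arm_command", "data": {"moves": [{"dx": -0.01,"dy": 0.03,"dz": 0,"rx": 0,"ry": 0,"rz": -2,"jaw": 0.04},{"dx": -0.023,"dy": 0.067,"dz": 0,"rx": 0,"ry": 0,"rz": -4,"jaw": 0.04},{"dx": -0.036,"dy": 0.105,"dz": 0,"rx": 0,"ry": 0,"rz": -6.5,"jaw": 0.04},{"dx": -0.049,"dy": 0.143,"dz": 0,"rx": 0,"ry": 0,"rz": -9,"jaw": 0.04},{"dx": -0.062,"dy": 0.181,"dz": 0,"rx": 0,"ry": 0,"rz": -11.5,"jaw": 0.04},{"dx": -0.075,"dy": 0.22,"dz": 0,"rx": 0,"ry": 0,"rz": -14,"jaw": 0.04},{"dx": -0.088,"dy": 0.258,"dz": 0,"rx": 0,"ry": 0,"rz": -16.5,"jaw": 0.04},{"dx": -0.101,"dy": 0.296,"dz": 0.005,"rx": 0,"ry": 0,"rz": -19,"jaw": 0.04},{"dx": -0.113,"dy": 0.33,"dz": 0.01,"rx": 0,"ry": 0,"rz": -21.6,"jaw": 0.04},{"dx": -0.1205,"dy": 0.3545,"dz": 0.015,"rx": 0,"ry": 0,"rz": -21.6,"jaw": 0.04},{"dx": -0.1205,"dy": 0.3545,"dz": 0.015,"rx": 0,"ry": 0,"rz": -21.6,"jaw": 0.04},{"dx": -0.1205,"dy": 0.3545,"dz": 0.015,"rx": 0,"ry": 0,"rz": -21.6,"jaw": 0.04},{"dx": -0.1205,"dy": 0.3545,"dz": 0.015,"rx": 0,"ry": 0,"rz": -21.6,"jaw": 0.04}], "grip_force": 70}}

```text
time: 8.53
eef_pos: [0.6348, 0.0242, 0.0952]
eef_rot: [0.819, 0.573, -0.002, -0.002]
wrist_force: [-1.2, 0.7, -3.3]
grip_width: 0.57
```

Run:
```python
from h import *
plan([.6388,.0251,.0255],-20); print(status.sense()['grip_width'])
p,d,c=shot('wrist','w2'); p,d,c=shot('top','top2'); 
im=cv2.resize(p[170:290,240:420],None,fx=4,fy=4); cv2.imwrite('pics/top2c.png',im[:,:,::-1])
```

```text
t 8.5333 pos [0.6348 0.0242 0.0952] yaw_y -20.03
d mm [ 2.3  3.8 69.7] rv [-0.29  0.06 -0.03] rows 1.7
0.5700473935138386
```

View pics/w2.png

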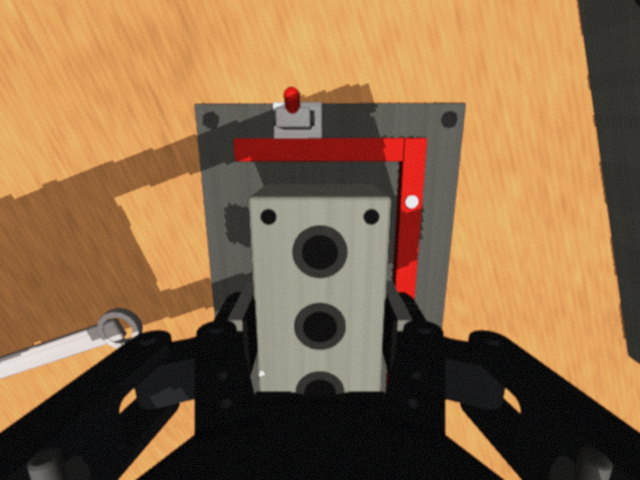

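The wrist view shows the manifold held square. Its free end is at row 197, below the short fence (rows 140-160), with the long fence at columns 400-425 on the right. I'll lower and release it.

{"op": "arm_command", "data": {"moves": [{"dx": 0.002,"dy": 0.003,"dz": 0.03,"rx": 0,"ry": 0,"rz": 0,"jaw": 0.04},{"dx": 0.002,"dy": 0.003,"dz": 0.055,"rx": 0,"ry": 0,"rz": 0,"jaw": 0.04},{"dx": 0.002,"dy": 0.003,"dz": 0.065,"rx": 0,"ry": 0,"rz": 0,"jaw": 0.04},{"dx": 0.002,"dy": 0.003,"dz": 0.07,"rx": 0,"ry": 0,"rz": 0,"jaw": 0.04},{"dx": 0.002,"dy": 0.003,"dz": 0.07,"rx": 0,"ry": 0,"rz": 0,"jaw": 0.04},{"dx": 0.002,"dy": 0.003,"dz": 0.07,"rx": 0,"ry": 0,"rz": 0,"jaw": 0.04}], "grip_force": 70}}

```text
time: 9.13
eef_pos: [0.641, 0.0253, 0.0281]
eef_rot: [0.819, 0.574, 0.0, 0.0]
wrist_force: [0.3, -0.6, -3.8]
grip_width: 0.572
```

Run:
```python
from h import *
plan([.6388,.0251,.0255],-20)
```

```text
t 9.1333 pos [0.641  0.0253 0.0281] yaw_y -19.94
d mm [-1.  -2.   2.6] rv [ 0.06 -0.02  0.06] rows 0.1
```

{"op": "arm_command", "data": {"moves": [{"dx": 0,"dy": 0.005,"dz": 0.001,"rx": 0,"ry": 0,"rz": 0,"jaw": 0.04},{"dx": 0.003,"dy": 0.01,"dz": 0.001,"rx": 0,"ry": 0,"rz": 0,"jaw": 0.04},{"dx": 0.003,"dy": 0.014,"dz": 0.002,"rx": 0,"ry": 0,"rz": 0,"jaw": 0.04},{"dx": 0.003,"dy": 0.014,"dz": 0.003,"rx": 0,"ry": 0,"rz": 0,"jaw": 0.04},{"dx": 0.003,"dy": 0.014,"dz": 0.003,"rx": 0,"ry": 0,"rz": 0,"jaw": 0.04},{"dx": 0.003,"dy": 0.014,"dz": 0.003,"rx": 0,"ry": 0,"rz": 0,"jaw": 0.04}], "grip_force": 70}}

```text
time: 9.63
eef_pos: [0.6557, 0.0227, 0.0248]
eef_rot: [0.819, 0.573, 0.001, 0.001]
wrist_force: [0.9, 0.1, -2.5]
grip_width: 0.564
```

Run:
```python
from h import *
plan([.6388,.0251,.0255],-20)
```

```text
t 9.6333 pos [0.6557 0.0227 0.0248] yaw_y -20.01
d mm [ -3.5 -16.7  -0.7] rv [ 0.1  -0.04 -0.01] rows 0.4
```

{"op": "arm_command", "data": {"moves": [{"dx": 0,"dy": 0,"dz": 0,"rx": 0,"ry": 0,"rz": 0,"jaw": 0.064},{"dx": 0,"dy": 0,"dz": 0,"rx": 0,"ry": 0,"rz": 0,"jaw": 0.064},{"dx": 0,"dy": 0,"dz": 0,"rx": 0,"ry": 0,"rz": 0,"jaw": 0.064},{"dx": 0,"dy": 0,"dz": -0.03,"rx": 0,"ry": 0,"rz": 0,"jaw": 0.064},{"dx": 0,"dy": 0,"dz": -0.06,"rx": 0,"ry": 0,"rz": 0,"jaw": 0.064},{"dx": 0,"dy": -0.02,"dz": -0.075,"rx": 0,"ry": 0,"rz": 0,"jaw": 0.04},{"dx": 0,"dy": -0.056,"dz": -0.075,"rx": 0,"ry": 0,"rz": 0,"jaw": 0.0},{"dx": 0,"dy": -0.056,"dz": -0.075,"rx": 0,"ry": 0,"rz": 0,"jaw": 0.0},{"dx": 0,"dy": -0.056,"dz": -0.075,"rx": 0,"ry": 0,"rz": 0,"jaw": 0.0},{"dx": 0,"dy": -0.056,"dz": -0.075,"rx": 0,"ry": 0,"rz": 0,"jaw": 0.0},{"dx": 0,"dy": -0.056,"dz": -0.075,"rx": 0,"ry": 0,"rz": 0,"jaw": 0.0}], "grip_force": 70}}

```text
time: 10.55
eef_pos: [0.6033, 0.0418, 0.0996]
eef_rot: [0.819, 0.574, 0.001, 0.001]
wrist_force: [0.6, 0.2, 0.6]
grip_width: -0.002
```

```bash
cat >> h.py <<'E'
C0=np.array([.7006,.0606]); XA=np.array([.9397,-.342]); YA=np.array([.342,.9397])
def N(X,Y): return list(C0+XA*X/1000+YA*Y/1000)
def here():
    e=status.sense()['eef_pos']; print('nest XY',round((e[:2]-C0)@XA*1e3,1),round((e[:2]-C0)@YA*1e3,1),'F',status.sense()['wrist_force'].round(1))
E
python3 - <<'E'
from h import *
plan(N(-90,-50)+[.022],-20); here(); print(status.sense()['grip_width'])
p,d,c=shot('wrist','w3')
p,d,c=shot('top','top3')
im=cv2.resize(p[170:290,240:420],None,fx=4,fy=4,interpolation=cv2.INTER_CUBIC); cv2.imwrite('pics/top3c.png',im[:,:,::-1])
E
```

```text
t 10.55 pos [0.6033 0.0418 0.0996] yaw_y -19.98
d mm [ 0.9 -5.1 77.6] rv [ 0.09 -0.02  0.02] rows 1.9
nest XY -85.0 -51.0 F [0.6 0.2 0.6]
-0.0015876995772168315
```

View pics/w3.png

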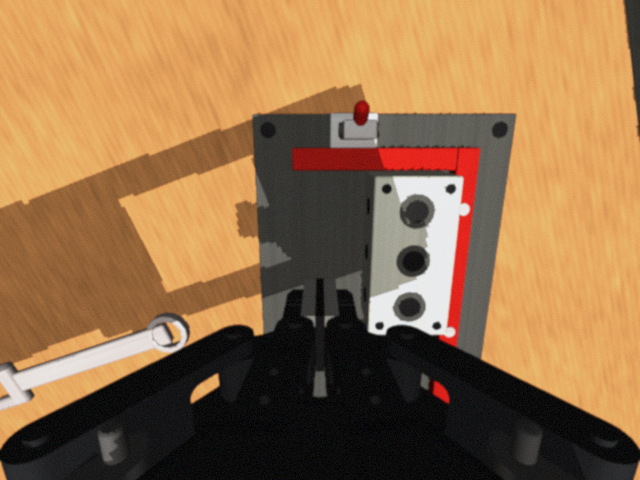

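The wrist view shows the manifold nearly home, with its top at (375-462, 177-332), close to the long fence. I'll lower the shut fingers beside it and push toward +X.

{"op": "arm_command", "data": {"moves": [{"dx": 0.001,"dy": -0.006,"dz": 0.03,"rx": 0,"ry": 0,"rz": 0,"jaw": 0.0},{"dx": 0.001,"dy": -0.006,"dz": 0.06,"rx": 0,"ry": 0,"rz": 0,"jaw": 0.0},{"dx": 0.001,"dy": -0.006,"dz": 0.077,"rx": 0,"ry": 0,"rz": 0,"jaw": 0.0},{"dx": 0.001,"dy": -0.006,"dz": 0.077,"rx": 0,"ry": 0,"rz": 0,"jaw": 0.0},{"dx": 0.001,"dy": 0.0,"dz": 0.077,"rx": 0,"ry": 0,"rz": 0,"jaw": 0.0},{"dx": 0.001,"dy": 0.004,"dz": 0.077,"rx": 0,"ry": 0,"rz": 0,"jaw": 0.0},{"dx": 0.001,"dy": 0.008,"dz": 0.077,"rx": 0,"ry": 0,"rz": 0,"jaw": 0.0},{"dx": 0.001,"dy": 0.011,"dz": 0.077,"rx": 0,"ry": 0,"rz": 0,"jaw": 0.0},{"dx": 0.001,"dy": 0.011,"dz": 0.077,"rx": 0,"ry": 0,"rz": 0,"jaw": 0.0},{"dx": 0.001,"dy": 0.011,"dz": 0.077,"rx": 0,"ry": 0,"rz": 0,"jaw": 0.0}], "grip_force": 70}}

```text
time: 11.48
eef_pos: [0.6136, 0.039, 0.0232]
eef_rot: [0.819, 0.574, 0.001, 0.0]
wrist_force: [0.0, 0.3, 0.4]
grip_width: -0.002
```

Run:
```python
from h import *
plan(N(-64.5,-50)+[.022],-20); here()
```

```text
t 11.4833 pos [0.6136 0.039  0.0232] yaw_y -20.01
d mm [0.1 9.8 1.2] rv [ 0.09 -0.04 -0.01] rows 0.2
nest XY -74.3 -50.1 F [0.  0.3 0.4]
```

{"op": "arm_command", "data": {"moves": [{"dx": 0,"dy": 0.002,"dz": 0,"rx": 0,"ry": 0,"rz": 0,"jaw": 0.0},{"dx": 0,"dy": 0.004,"dz": 0,"rx": 0,"ry": 0,"rz": 0,"jaw": 0.0},{"dx": 0,"dy": 0.006,"dz": 0,"rx": 0,"ry": 0,"rz": 0,"jaw": 0.0},{"dx": 0,"dy": 0.008,"dz": 0,"rx": 0,"ry": 0,"rz": 0,"jaw": 0.0},{"dx": 0,"dy": 0.01,"dz": 0,"rx": 0,"ry": 0,"rz": 0,"jaw": 0.0},{"dx": 0,"dy": 0.01,"dz": 0,"rx": 0,"ry": 0,"rz": 0,"jaw": 0.0},{"dx": 0,"dy": 0.01,"dz": 0,"rx": 0,"ry": 0,"rz": 0,"jaw": 0.0},{"dx": 0,"dy": 0.01,"dz": 0,"rx": 0,"ry": 0,"rz": 0,"jaw": 0.0}], "grip_force": 70}}

```text
time: 12.15
eef_pos: [0.6208, 0.036, 0.0221]
eef_rot: [0.819, 0.574, -0.001, -0.001]
wrist_force: [-4.8, 3.1, 3.9]
grip_width: -0.0
```

Run:
```python
from h import *
here()
```

```text
nest XY -66.5 -50.4 F [-4.8  3.1  3.9]
```

{"op": "arm_command", "data": {"moves": [{"dx": 0,"dy": 0.002,"dz": 0,"rx": 0,"ry": 0,"rz": 0,"jaw": 0.0},{"dx": 0,"dy": 0.004,"dz": 0,"rx": 0,"ry": 0,"rz": 0,"jaw": 0.0},{"dx": 0,"dy": 0.004,"dz": 0,"rx": 0,"ry": 0,"rz": 0,"jaw": 0.0},{"dx": 0,"dy": 0.004,"dz": 0,"rx": 0,"ry": 0,"rz": 0,"jaw": 0.0},{"dx": 0,"dy": 0.004,"dz": 0,"rx": 0,"ry": 0,"rz": 0,"jaw": 0.0},{"dx": 0,"dy": 0.004,"dz": 0,"rx": 0,"ry": 0,"rz": 0,"jaw": 0.0}], "grip_force": 70}}

```text
time: 12.65
eef_pos: [0.6249, 0.0344, 0.0221]
eef_rot: [0.819, 0.574, -0.001, -0.001]
wrist_force: [-4.4, 1.4, 3.3]
grip_width: -0.0
```

Run:
```python
from h import *
here(); print(status.sense()['eef_pos'])
```

```text
nest XY -62.1 -50.5 F [-4.4  1.4  3.3]
[0.6249305  0.03441058 0.02210095]
```

{"op": "arm_command", "data": {"moves": [{"dx": 0,"dy": 0.002,"dz": 0,"rx": 0,"ry": 0,"rz": 0,"jaw": 0.0},{"dx": 0,"dy": 0.004,"dz": 0,"rx": 0,"ry": 0,"rz": 0,"jaw": 0.0},{"dx": 0,"dy": 0.004,"dz": 0,"rx": 0,"ry": 0,"rz": 0,"jaw": 0.0},{"dx": 0,"dy": 0.004,"dz": 0,"rx": 0,"ry": 0,"rz": 0,"jaw": 0.0},{"dx": 0,"dy": 0.004,"dz": 0,"rx": 0,"ry": 0,"rz": 0,"jaw": 0.0},{"dx": 0,"dy": 0.004,"dz": 0,"rx": 0,"ry": 0,"rz": 0,"jaw": 0.0}], "grip_force": 70}}

```text
time: 13.15
eef_pos: [0.6249, 0.0344, 0.0221]
eef_rot: [0.819, 0.574, -0.003, -0.003]
wrist_force: [-11.7, 5.7, 9.8]
grip_width: 0.002
```

Run:
```python
from h import *
here()
```

```text
nest XY -62.2 -50.5 F [-11.7   5.7   9.8]
```

{"op": "arm_command", "data": {"moves": [{"dx": 0,"dy": -0.015,"dz": 0,"rx": 0,"ry": 0,"rz": 0,"jaw": 0.0},{"dx": 0,"dy": -0.038,"dz": 0,"rx": 0,"ry": 0,"rz": 0,"jaw": 0.0},{"dx": 0,"dy": -0.038,"dz": 0,"rx": 0,"ry": 0,"rz": 0,"jaw": 0.0},{"dx": -0.03,"dy": -0.038,"dz": 0,"rx": 0,"ry": 0,"rz": 0,"jaw": 0.0},{"dx": -0.065,"dy": -0.038,"dz": 0,"rx": 0,"ry": 0,"rz": 0,"jaw": 0.0},{"dx": -0.098,"dy": -0.038,"dz": 0,"rx": 0,"ry": 0,"rz": 0,"jaw": 0.0},{"dx": -0.098,"dy": -0.038,"dz": 0,"rx": 0,"ry": 0,"rz": 0,"jaw": 0.0},{"dx": -0.098,"dy": -0.03,"dz": 0,"rx": 0,"ry": 0,"rz": 0,"jaw": 0.0},{"dx": -0.098,"dy": -0.026,"dz": 0,"rx": 0,"ry": 0,"rz": 0,"jaw": 0.0},{"dx": -0.098,"dy": -0.022,"dz": 0,"rx": 0,"ry": 0,"rz": 0,"jaw": 0.0},{"dx": -0.098,"dy": -0.018,"dz": 0,"rx": 0,"ry": 0,"rz": 0,"jaw": 0.0},{"dx": -0.098,"dy": -0.014,"dz": 0,"rx": 0,"ry": 0,"rz": 0,"jaw": 0.0},{"dx": -0.098,"dy": -0.01,"dz": 0,"rx": 0,"ry": 0,"rz": 0,"jaw": 0.0},{"dx": -0.098,"dy": -0.01,"dz": 0,"rx": 0,"ry": 0,"rz": 0,"jaw": 0.0},{"dx": -0.098,"dy": -0.01,"dz": 0,"rx": 0,"ry": 0,"rz": 0,"jaw": 0.0}], "grip_force": 70}}

```text
time: 14.4
eef_pos: [0.5884, -0.0556, 0.0223]
eef_rot: [0.819, 0.574, 0.001, 0.001]
wrist_force: [-0.7, 0.1, 0.1]
grip_width: -0.001
```

Run:
```python
from h import *
here(); plan(N(-62,-148)+[.022],-20)
```

```text
nest XY -65.7 -147.5 F [-0.7  0.1  0.1]
t 14.4 pos [ 0.5884 -0.0556  0.0223] yaw_y -19.95
d mm [-0.5  3.7  0.3] rv [ 0.15 -0.03  0.05] rows 0.1
```

{"op": "arm_command", "data": {"moves": [{"dx": 0,"dy": 0.003,"dz": 0,"rx": 0,"ry": 0,"rz": 0,"jaw": 0.0},{"dx": 0,"dy": 0.006,"dz": 0,"rx": 0,"ry": 0,"rz": 0,"jaw": 0.0},{"dx": 0,"dy": 0.008,"dz": 0,"rx": 0,"ry": 0,"rz": 0,"jaw": 0.0},{"dx": 0,"dy": 0.008,"dz": 0,"rx": 0,"ry": 0,"rz": 0,"jaw": 0.0},{"dx": 0,"dy": 0.008,"dz": 0,"rx": 0,"ry": 0,"rz": 0,"jaw": 0.0},{"dx": 0,"dy": 0.008,"dz": 0,"rx": 0,"ry": 0,"rz": 0,"jaw": 0.0}], "grip_force": 70}}

```text
time: 14.9
eef_pos: [0.5918, -0.0573, 0.0222]
eef_rot: [0.819, 0.574, -0.001, -0.002]
wrist_force: [-5.9, 3.6, 5.2]
grip_width: 0.004
```

Run:
```python
from h import *
here()
```

```text
nest XY -61.9 -148.0 F [-5.9  3.6  5.2]
```

{"op": "arm_command", "data": {"moves": [{"dx": 0,"dy": -0.015,"dz": 0,"rx": 0,"ry": 0,"rz": 0,"jaw": 0.0},{"dx": 0,"dy": -0.015,"dz": -0.03,"rx": 0,"ry": 0,"rz": 0,"jaw": 0.0},{"dx": 0,"dy": -0.015,"dz": -0.06,"rx": 0,"ry": 0,"rz": 0,"jaw": 0.0},{"dx": -0.03,"dy": 0.0,"dz": -0.06,"rx": 0,"ry": 0,"rz": 0,"jaw": 0.0},{"dx": -0.064,"dy": 0.02,"dz": -0.06,"rx": 0,"ry": 0,"rz": 0,"jaw": 0.0},{"dx": -0.064,"dy": 0.033,"dz": -0.06,"rx": 0,"ry": 0,"rz": 0,"jaw": 0.0},{"dx": -0.064,"dy": 0.033,"dz": -0.06,"rx": 0,"ry": 0,"rz": 0,"jaw": 0.0},{"dx": -0.064,"dy": 0.033,"dz": -0.06,"rx": 0,"ry": 0,"rz": 0,"jaw": 0.0}], "grip_force": 70}}

```text
time: 15.57
eef_pos: [0.6044, -0.1305, 0.0824]
eef_rot: [0.819, 0.573, 0.001, 0.001]
wrist_force: [0.1, 0.0, 0.6]
grip_width: -0.002
```

Run:
```python
from h import *
here(); plan(N(-25,-212)+[.022],-20)
p,d,c=shot('wrist','w4')
```

```text
nest XY -25.0 -212.5 F [0.1 0.  0.6]
t 15.5667 pos [ 0.6044 -0.1305  0.0824] yaw_y -20.06
d mm [ 0.4 -0.1 60.4] rv [ 0.09 -0.02 -0.06] rows 1.4
```

View pics/w4.png

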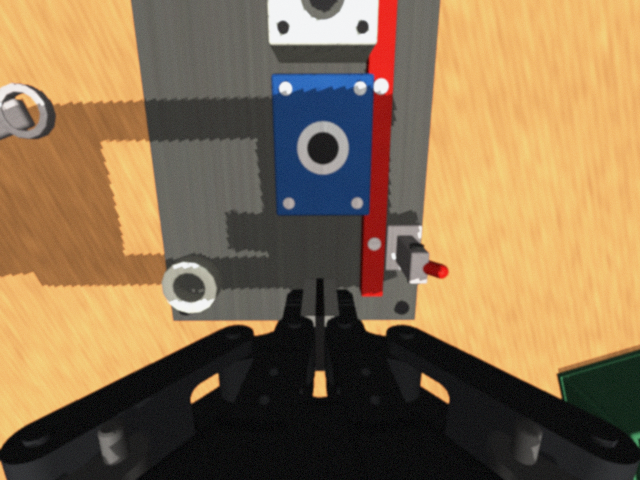

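The wrist view shows the cover (272-372, 75-215) and manifold both against the long fence, with about a 10 mm gap between them. I'll push the cover end toward +Y, which also pushes the manifold home.

{"op": "arm_command", "data": {"moves": [{"dx": 0,"dy": 0,"dz": 0.03,"rx": 0,"ry": 0,"rz": 0,"jaw": 0.0},{"dx": 0,"dy": 0,"dz": 0.06,"rx": 0,"ry": 0,"rz": 0,"jaw": 0.0},{"dx": 0,"dy": 0,"dz": 0.06,"rx": 0,"ry": 0,"rz": 0,"jaw": 0.0},{"dx": 0,"dy": 0,"dz": 0.06,"rx": 0,"ry": 0,"rz": 0,"jaw": 0.0},{"dx": 0.006,"dy": 0,"dz": 0.06,"rx": 0,"ry": 0,"rz": 0,"jaw": 0.0},{"dx": 0.01,"dy": 0,"dz": 0.06,"rx": 0,"ry": 0,"rz": 0,"jaw": 0.0},{"dx": 0.013,"dy": 0,"dz": 0.06,"rx": 0,"ry": 0,"rz": 0,"jaw": 0.0},{"dx": 0.016,"dy": 0,"dz": 0.06,"rx": 0,"ry": 0,"rz": 0,"jaw": 0.0},{"dx": 0.019,"dy": 0,"dz": 0.06,"rx": 0,"ry": 0,"rz": 0,"jaw": 0.0},{"dx": 0.022,"dy": 0,"dz": 0.06,"rx": 0,"ry": 0,"rz": 0,"jaw": 0.0},{"dx": 0.025,"dy": 0,"dz": 0.06,"rx": 0,"ry": 0,"rz": 0,"jaw": 0.0},{"dx": 0.025,"dy": 0,"dz": 0.06,"rx": 0,"ry": 0,"rz": 0,"jaw": 0.0},{"dx": 0.025,"dy": 0,"dz": 0.06,"rx": 0,"ry": 0,"rz": 0,"jaw": 0.0}], "grip_force": 70}}

```text
time: 16.7
eef_pos: [0.6124, -0.1064, 0.0226]
eef_rot: [0.819, 0.574, 0.0, 0.0]
wrist_force: [-0.1, -2.7, 1.8]
grip_width: -0.0
```

Run:
```python
from h import *
here()
```

```text
nest XY -25.7 -187.1 F [-0.1 -2.7  1.8]
```

{"op": "arm_command", "data": {"moves": [{"dx": 0.002,"dy": 0,"dz": 0,"rx": 0,"ry": 0,"rz": 0,"jaw": 0.0},{"dx": 0.004,"dy": 0,"dz": 0,"rx": 0,"ry": 0,"rz": 0,"jaw": 0.0},{"dx": 0.006,"dy": 0,"dz": 0,"rx": 0,"ry": 0,"rz": 0,"jaw": 0.0},{"dx": 0.008,"dy": 0,"dz": 0,"rx": 0,"ry": 0,"rz": 0,"jaw": 0.0},{"dx": 0.008,"dy": 0,"dz": 0,"rx": 0,"ry": 0,"rz": 0,"jaw": 0.0},{"dx": 0.008,"dy": 0,"dz": 0,"rx": 0,"ry": 0,"rz": 0,"jaw": 0.0},{"dx": 0.008,"dy": 0,"dz": 0,"rx": 0,"ry": 0,"rz": 0,"jaw": 0.0}], "grip_force": 70}}

```text
time: 17.28
eef_pos: [0.6141, -0.101, 0.0225]
eef_rot: [0.819, 0.574, -0.001, 0.001]
wrist_force: [-2.6, -9.9, 4.8]
grip_width: 0.004
```

Run:
```python
from h import *
here()
```

```text
nest XY -26.0 -181.4 F [-2.6 -9.9  4.8]
```

{"op": "arm_command", "data": {"moves": [{"dx": 0.002,"dy": 0,"dz": 0,"rx": 0,"ry": 0,"rz": 0,"jaw": 0.0},{"dx": 0.004,"dy": 0,"dz": 0,"rx": 0,"ry": 0,"rz": 0,"jaw": 0.0},{"dx": 0.004,"dy": 0,"dz": 0,"rx": 0,"ry": 0,"rz": 0,"jaw": 0.0},{"dx": 0.004,"dy": 0,"dz": 0,"rx": 0,"ry": 0,"rz": 0,"jaw": 0.0},{"dx": 0.004,"dy": 0,"dz": 0,"rx": 0,"ry": 0,"rz": 0,"jaw": 0.0},{"dx": 0.004,"dy": 0,"dz": 0,"rx": 0,"ry": 0,"rz": 0,"jaw": 0.0}], "grip_force": 70}}

```text
time: 17.78
eef_pos: [0.6141, -0.1009, 0.0225]
eef_rot: [0.819, 0.574, -0.004, 0.002]
wrist_force: [-7.2, -20.9, 5.8]
grip_width: 0.002
```

Run:
```python
from h import *
here()
```

```text
nest XY -26.0 -181.4 F [ -7.2 -20.9   5.8]
```

{"op": "arm_command", "data": {"moves": [{"dx": -0.015,"dy": 0,"dz": 0,"rx": 0,"ry": 0,"rz": 0,"jaw": 0.0},{"dx": -0.02,"dy": 0,"dz": -0.03,"rx": 0,"ry": 0,"rz": 0,"jaw": 0.0},{"dx": -0.02,"dy": 0,"dz": -0.06,"rx": 0,"ry": 0,"rz": 0,"jaw": 0.0},{"dx": -0.01,"dy": -0.03,"dz": -0.07,"rx": 0,"ry": 0,"rz": 0,"jaw": 0.0},{"dx": 0.02,"dy": -0.055,"dz": -0.07,"rx": 0,"ry": 0,"rz": 0,"jaw": 0.0},{"dx": 0.039,"dy": -0.056,"dz": -0.06,"rx": 0,"ry": 0,"rz": 0,"jaw": 0.0},{"dx": 0.039,"dy": -0.056,"dz": -0.06,"rx": 0,"ry": 0,"rz": 0,"jaw": 0.0},{"dx": 0.039,"dy": -0.056,"dz": -0.03,"rx": 0,"ry": 0,"rz": 0,"jaw": 0.0},{"dx": 0.039,"dy": -0.056,"dz": 0,"rx": 0,"ry": 0,"rz": 0,"jaw": 0.0},{"dx": 0.039,"dy": -0.056,"dz": 0,"rx": 0,"ry": 0,"rz": 0,"jaw": 0.0},{"dx": 0.039,"dy": -0.05,"dz": 0,"rx": 0,"ry": 0,"rz": 0,"jaw": 0.0},{"dx": 0.039,"dy": -0.045,"dz": 0,"rx": 0,"ry": 0,"rz": 0,"jaw": 0.0},{"dx": 0.039,"dy": -0.041,"dz": 0,"rx": 0,"ry": 0,"rz": 0,"jaw": 0.0},{"dx": 0.039,"dy": -0.037,"dz": 0,"rx": 0,"ry": 0,"rz": 0,"jaw": 0.0},{"dx": 0.039,"dy": -0.033,"dz": 0,"rx": 0,"ry": 0,"rz": 0,"jaw": 0.0},{"dx": 0.039,"dy": -0.031,"dz": 0,"rx": 0,"ry": 0,"rz": 0,"jaw": 0.0},{"dx": 0.039,"dy": -0.031,"dz": 0,"rx": 0,"ry": 0,"rz": 0,"jaw": 0.0},{"dx": 0.039,"dy": -0.031,"dz": 0,"rx": 0,"ry": 0,"rz": 0,"jaw": 0.0}], "grip_force": 70}}

```text
time: 19.28
eef_pos: [0.5958, -0.0464, 0.0231]
eef_rot: [0.819, 0.573, -0.003, -0.003]
wrist_force: [-9.7, 4.3, 7.5]
grip_width: 0.001
```

Run:
```python
from h import *
here()
```

```text
nest XY -61.9 -136.4 F [-9.7  4.3  7.5]
```

{"op": "arm_command", "data": {"moves": [{"dx": 0,"dy": -0.015,"dz": 0,"rx": 0,"ry": 0,"rz": 0,"jaw": 0.0},{"dx": 0,"dy": -0.02,"dz": 0,"rx": 0,"ry": 0,"rz": 0,"jaw": 0.0},{"dx": 0.03,"dy": -0.02,"dz": 0,"rx": 0,"ry": 0,"rz": 0,"jaw": 0.0},{"dx": 0.065,"dy": -0.02,"dz": 0,"rx": 0,"ry": 0,"rz": 0,"jaw": 0.0},{"dx": 0.086,"dy": -0.02,"dz": 0,"rx": 0,"ry": 0,"rz": 0,"jaw": 0.0},{"dx": 0.086,"dy": -0.02,"dz": 0,"rx": 0,"ry": 0,"rz": 0,"jaw": 0.0},{"dx": 0.086,"dy": -0.012,"dz": 0,"rx": 0,"ry": 0,"rz": 0,"jaw": 0.0},{"dx": 0.086,"dy": -0.007,"dz": 0,"rx": 0,"ry": 0,"rz": 0,"jaw": 0.0},{"dx": 0.086,"dy": -0.003,"dz": 0,"rx": 0,"ry": 0,"rz": 0,"jaw": 0.0},{"dx": 0.086,"dy": 0.001,"dz": 0,"rx": 0,"ry": 0,"rz": 0,"jaw": 0.0},{"dx": 0.086,"dy": 0.001,"dz": 0,"rx": 0,"ry": 0,"rz": 0,"jaw": 0.0},{"dx": 0.086,"dy": 0.001,"dz": 0,"rx": 0,"ry": 0,"rz": 0,"jaw": 0.0}], "grip_force": 70}}

```text
time: 20.28
eef_pos: [0.6246, 0.0339, 0.0222]
eef_rot: [0.82, 0.573, -0.004, -0.005]
wrist_force: [-11.2, 9.2, 9.3]
grip_width: 0.003
```

Run:
```python
from h import *
here()
```

```text
nest XY -62.2 -51.1 F [-11.2   9.2   9.3]
```

{"op": "arm_command", "data": {"moves": [{"dx": 0,"dy": -0.015,"dz": 0,"rx": 0,"ry": 0,"rz": 0,"jaw": 0.0},{"dx": 0,"dy": -0.03,"dz": 0,"rx": 0,"ry": 0,"rz": 0,"jaw": 0.0},{"dx": 0,"dy": -0.03,"dz": -0.03,"rx": 0,"ry": 0,"rz": 0,"jaw": 0.0},{"dx": 0,"dy": -0.03,"dz": -0.07,"rx": 0,"ry": 0,"rz": 0,"jaw": 0.0},{"dx": -0.03,"dy": -0.02,"dz": -0.1,"rx": 0,"ry": 0,"rz": 0,"jaw": 0.0},{"dx": -0.06,"dy": 0.0,"dz": -0.125,"rx": 0,"ry": 0,"rz": 0,"jaw": 0.0},{"dx": -0.095,"dy": 0.01,"dz": -0.14,"rx": 0,"ry": 0,"rz": 0,"jaw": 0.0},{"dx": -0.13,"dy": 0.025,"dz": -0.15,"rx": 0,"ry": 0,"rz": 0,"jaw": 0.0},{"dx": -0.15,"dy": 0.035,"dz": -0.15,"rx": 0,"ry": 0,"rz": 0,"jaw": 0.0},{"dx": -0.15,"dy": 0.035,"dz": -0.15,"rx": 0,"ry": 0,"rz": 0,"jaw": 0.0},{"dx": -0.15,"dy": 0.035,"dz": -0.15,"rx": 0,"ry": 0,"rz": 0,"jaw": 0.0},{"dx": -0.15,"dy": 0.035,"dz": -0.15,"rx": 0,"ry": 0,"rz": 0,"jaw": 0.0}], "grip_force": 70}}

```text
time: 21.28
eef_pos: [0.6116, -0.1209, 0.1719]
eef_rot: [0.82, 0.573, -0.0, -0.001]
wrist_force: [-0.5, -0.2, -0.1]
grip_width: -0.0
```

Run:
```python
from h import *
here()
p,d,c=shot('wrist','w5'); import pickle; pickle.dump(c,open('pics/w5.pkl','wb'))
im=cv2.resize(p[:330,160:480],None,fx=1.8,fy=1.8,interpolation=cv2.INTER_CUBIC); cv2.imwrite('pics/w5c.png',im[:,:,::-1])
```

```text
nest XY -21.6 -201.0 F [-0.5 -0.2 -0.1]
```

View pics/w5c.png

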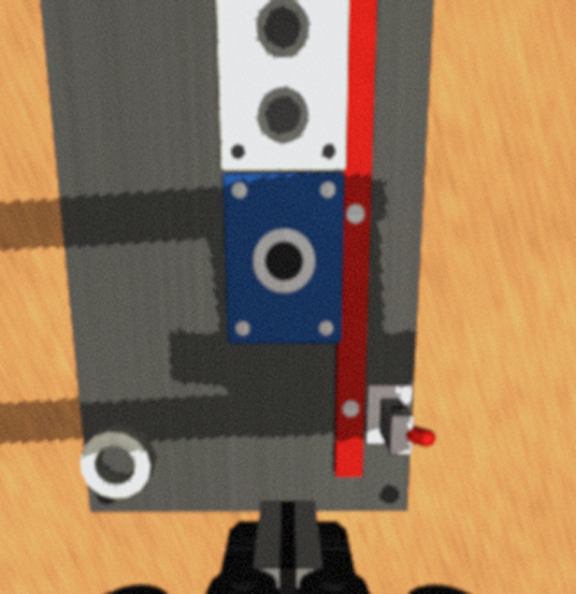

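The picture shows the cover (226-345, 172-343) butted to the manifold and along the fence, with no visible gaps. One closer check of the short-fence end.

{"op": "arm_command", "data": {"moves": [{"dx": 0.03,"dy": -0.02,"dz": -0.01,"rx": 0,"ry": 0,"rz": 0,"jaw": 0.0},{"dx": 0.06,"dy": -0.03,"dz": -0.01,"rx": 0,"ry": 0,"rz": 0,"jaw": 0.0},{"dx": 0.09,"dy": -0.03,"dz": -0.01,"rx": 0,"ry": 0,"rz": 0,"jaw": 0.0},{"dx": 0.09,"dy": -0.03,"dz": -0.01,"rx": 0,"ry": 0,"rz": 0,"jaw": 0.0},{"dx": 0.09,"dy": -0.03,"dz": -0.01,"rx": 0,"ry": 0,"rz": 0,"jaw": 0.0},{"dx": 0.09,"dy": -0.03,"dz": -0.01,"rx": 0,"ry": 0,"rz": 0,"jaw": 0.0}], "grip_force": 70}}

```text
time: 21.83
eef_pos: [0.6143, -0.0246, 0.1819]
eef_rot: [0.818, 0.575, -0.001, -0.0]
wrist_force: [0.2, 0.3, 0.3]
grip_width: 0.005
```

Run:
```python
from h import *
import pickle
here()
p,d,c=shot('wrist','w6')
im=cv2.resize(p[:330,160:480],None,fx=1.8,fy=1.8,interpolation=cv2.INTER_CUBIC); cv2.imwrite('pics/w6c.png',im[:,:,::-1])
def bl(a): return (a-C0)@np.c_[XA,YA]*1000
def side(c,p,mask,z,name):
    cs,_=cv2.findContours(mask.astype(np.uint8),cv2.RETR_EXTERNAL,cv2.CHAIN_APPROX_NONE);q=max(cs,key=cv2.contourArea)[:,0]
    q=q[(q[:,1]>2)]
    r=cv2.minAreaRect(bl(ray(c,q,z)[:,:2]).astype(np.float32)); print(name,r)
def masks(p):
    r,g,b=[p[...,i].astype(int) for i in range(3)]; k=np.ones((5,5),np.uint8)
    blue=(b>r+25)&(b>g+15); red=(r>90)&(g<50)&(b<50)
    wh=(r>150)&(b>135)
    return blue,red,wh
bm,rm,wm=masks(p); side(c,p,wm,.05,'manifold'); 
# long-fence inner edge: leftmost red per row -> line
q=[]
for v in range(150,300,3):
    u=np.where(rm[v])[0]
    if len(u): q.append((u[0],v))
P=bl(ray(c,q,.022)[:,:2]); print('red left edge',P[::8].round(1).tolist())
q=[]
f=np.load('pics/w5.npz'); c5=pickle.load(open('pics/w5.pkl','rb')); bm,rm,wm=masks(f['p']); side(c5,f['p'],bm,.046,'cover'); side(c5,f['p'],wm,.05,'manifold part')
for v in range(200,260,6):
    u=np.where(rm[v])[0]
    if len(u): q.append((u[0],v))
print('red5',bl(ray(c5,q,.022)[:,:2])[::3].round(1).tolist())
```

```text
nest XY -52.0 -109.5 F [0.2 0.3 0.3]
manifold ((-20.290084838867188, -49.18425750732422), (54.954795837402344, 98.21900939941406), 0.18458278477191925)
red left edge [[8.6, -48.1], [8.9, -68.5], [8.4, -89.6], [14.1, -111.5], [8.1, -134.3], [8.5, -158.1], [2.1, -182.8]]
cover ((-23.27042007446289, -134.85108947753906), (49.3388786315918, 68.88126373291016), 0.04229963570833206)
manifold part ((-23.01702880859375, -71.03018188476562), (49.64591598510742, 57.21739959716797), 0.0757860317826271)
red5 [[3.3, -181.2], [2.7, -197.1], [3.1, -213.5], [2.5, -230.3]]
```

View pics/w6c.png

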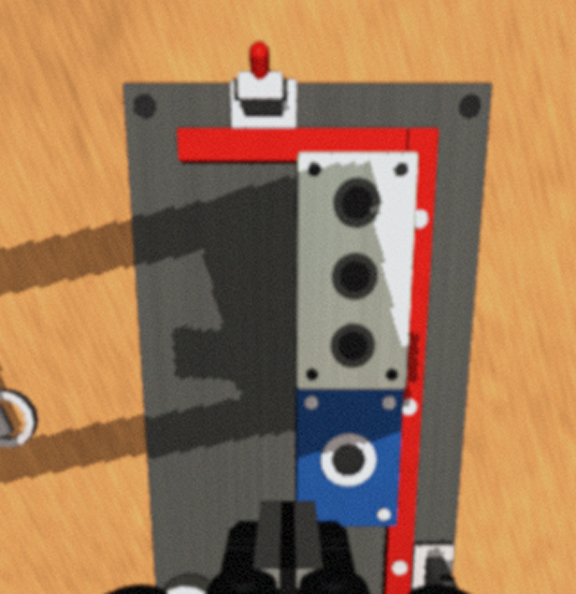

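The last picture shows the manifold tight in the fence corner at (298-418, 152-388) and the cover butted behind it. The arm is clear, so I'm handing the job in.

```bash
python3 -c "
from cell import ticket; print(ticket.sign_off())"
```

```text
the job is handed in; nothing more can be done
None
```

Both blocks are loaded and the job is handed in, at about 22 s of the 72 s allowed. I set the cover aside straight on the plate and placed the manifold near the corner. With the fingers shut, I pushed both blocks against the long fence, then pushed the cover's end so both went home along it. A last push on each toward the long fence finished it.

**Last checks:**
- **Pushes:** All ended at a firm stop, with about 22 N along the row and 11–15 N toward the long fence.
- **Cover:** The wrist view put it at (-23.3, -134.9) mm from the corner, with its angle to the fence about 0.04°. That x is inside the limits. In the same view the fence itself read about 2.5 mm too far out, so the cover's true x is nearer -25.8 mm.
- **Manifold:** It showed no visible gaps, and its angle was 0.08–0.18° in two views. Its y read -49.2 mm.
- **Bystanders:** I planned to stay clear of them all and saw no sign of contact, but I did not measure them at the end.

**Disagreement:** In the last view the manifold's x read -20.3 mm, outside the limits. Its outline there measured 55 mm wide instead of 50, so I put that down to fence highlights caught in the mask. An earlier view gave -23.0 mm, or about -25.5 mm after the same fence correction.

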